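# Shim the drive cage tight in the service jig and hold the wedge

### The job

The drive cage is loose in the service jig: stand spacer blocks on the narrow raised rail, flat against the end stop, as many as it takes for the wedge to fill the gap left in front of the cage's nose. Push the wedge tip-first down between the last spacer and the nose until you feel it jam, its tip clear of the rail and the cage driven fully back against the back stop. Finish still gripping the wedge and holding it jammed tight in the gap, without letting go; an unneeded spacer stays off the jig, and the hard drive, screwdriver and tin are left alone.

Things in the scene. Friction and masses are not known exactly. Their poses are not given: they have to be found in the camera images.
- jig: Fixed aluminium jig on the bench: base plate 110 x 300 mm, 12 thick; on it a steel rail along y, 30 mm wide (x), top 30 mm above the bench, from y -100 to +70 mm. Origin at bench level under the rail's centre line; z up, +y along the rail from end stop to cage. Its back stop, 60 mm high, has its face at y = +170 mm.
- stop: End stop: fixed aluminium block on the rail, 34 wide (x), 30 thick, 56 mm high (top 86 mm above the bench). Origin at the foot of its flat face towards the cage, on the rail top; axes as the jig's; the block lies at -30 to 0 mm in y. It is clamped elsewhere along the rail every time: with the cage fully back, 45 to 78 mm lie between this face and the nose.
- cage: Grey drive cage, 100 x 100 x 66 mm, with a steel nose towards the end stop: 34 wide, 42 long, top 86 mm above the bench. Origin at the foot of the nose's end face, at rail-top height; axes as the jig's. It only slides along the jig's y (1.5 N friction): origin at y = 30 mm of the jig when fully back on the back stop, 26 mm at the loose end; it starts at 26 to 28 mm.
- spacer_a: Plain aluminium spacer block, 46 mm wide (x), 22 mm thick (y), 56 mm high, 140 g, standing upright on the bench. Origin at the centre of its underside, z up. On the rail its width lies across the rail, overhanging it 8 mm on both sides. One or two spacers are needed, depending on the gap.
- spacer_b: A second spacer block, the same as spacer_a.
- wedge: Steel wedge, 34 mm wide (x), tip down, 150 g. Symmetric taper in y: 4 mm thick at the tip, 42 mm at 58 mm above it. Black handle on top, 30 (x) by 24 mm (y), 58 to 96 mm above the tip. Origin: centre of the tip's underside, z up. Starts loose in the holder, tip 4 mm above the bench, perhaps leaning a little. Fills gaps of 10 to 39 mm (cage fully back).
- holder: Fixed grey plastic stand for the wedge, 60 x 56 mm, 30 mm high, open from above. Origin at the centre of its underside.
- hard_drive: Bare hard drive, 100 x 147 x 24 mm, lying on the bench; bystander. Origin at the centre of its underside.
- screwdriver: Screwdriver lying on the bench; bystander. Origin near its middle.
- tin: Low round closed tin, 60 mm across, 35 mm high; bystander. Origin at the centre of its underside.
Mind the look-alikes: they are no part of the job. Leave any orange look-alike of the spacer_a alone.

How it is judged:
By the outcome, as a careful person would: the job done as asked, in the order asked, and still so for the second after the job is handed in, while the arm keeps its last pose, push and grip.
It also fails if it takes over 70 s, if anything falls off the work surface, if the arm or the gripper's body presses on something with over 40 N, if the wrist force passes 120 N, or if a joint passes its speed limit or range.

### The arm

A 6-joint arm with a two-finger parallel gripper is mounted at the origin on the work surface. World frame = base frame: x ahead of the robot, y to its left, z up, the work surface at z = 0. Lengths are in m, angles in rad, forces in N, time in s.
With the tool pointing down it reaches from about 0.275 to 0.775 m from the base axis. Payload 14.6 kg.
Tool frame: the origin (TCP) lies between the finger pads; the fingertips stand 19 mm ahead of it and the grasp point (between the pads) is the TCP; z points along the fingers, y is the direction in which the jaws open and shut (so a half turn about z gives the same grasp; the last joint's range is limited). The gripper opens to 85 mm and grips with 20 to 120 N. Pads are 22 mm wide; open, the fingers measure 114 mm over their backs; the gripper's body (76 mm by 85 mm) begins 54 mm behind the grasp point. The pads swing forward as they close: fully open they stand 13 mm farther back than shut.
Start: joints at [1.035, 0.263, -0.048, 1.259, 0, 1.415], TCP at [0.195, 0.487, 0.25] pointing down, gripper open.
Joint ranges: [-2.65, 2.65], [-0.89, 1.7], [-1.18, 1.37], [-2.13, 2.11], [-1.35, 1.29], [-3.14, 3.14]. Speed limits (rad/s): [1.89, 1.89, 2.57, 2.79, 3.14, 3.14].

### API

Orientations are given as a 3x3 rotation matrix whose columns are the frame's x, y, z axes.
In Python, from bench import robot gives the robot as it stands.
- The arm moves only by the tool jog_arm, never from a script. Its argument "moves" is a list that holds one entry, the list of rows, each a list of 7 numbers: the shift along the tool's x, y, z in mm, then the turn, a rotation vector about the tool's x, y, z in rad, then the gripper's target within -1 to 1 (shut at 1, half-way at 0, fully open at -1). A call has 1 to 12 rows; each row shifts and turns the commanded pose from where the row before left it, along the tool's axes as they then stand; what a row does not reach is not made up. A row lasts 1/12 s, in which the tool goes at most 41.7 mm and 7.16 degrees, less where a joint would pass 70% of its speed; a pose out of reach is approached as far as the arm can. A call is refused whole if a number of a shift passes 41.7 or a number of a turn 0.125, either way. A call with a gripper value outside its range is refused whole. The fingers move at their own pace and stop on an object; "force" is the grip in N (left out, the last holds). Time passes only in rows, so rows that do not move let the fingers close. It gives the time, the measured TCP pose, the force and the opening at its end, in the units of the state.
- robot.get_obs(): the state, without advancing time (a new reading comes with each control period).
- robot.get_image(name): name is "scene" or "top"; returns the picture (384x512x3 uint8, red, green, blue); there is no depth.
- robot.camera_params(name): a dict with "vertical_fov" (degrees; the focal length in pixels is half the picture's height over the tangent of half this angle, whatever the lens; pixels are square), "cx", "cy" (the principal point, pixels), "origin" and "rotation" of the camera in the world. Camera axes: x right, y down, z forward; pixel columns grow to the right and rows downward; lengths in m; the calibration is good to about 2 mm. A picture is of the moment at which its call begins. camera_params takes no time and is no camera call.
- robot.job_done(): hands the job in, once; it reports no verdict.
The state is a dict: "t": time; "qpos": joint angles; "qd": joint speeds; "tau": joint torques, N m; "ee_pos": TCP position; "tcp_rot": TCP orientation; "ft_force": force on the tool from outside, world axes, zero at the start; "wrist_torque": the same for the moment, N m; "finger_gap": opening from 0.0 (shut) to 1.0 (fully open).
Only numpy, scipy, OpenCV 4.12 (cv2) and the standard library are available. Lean on these libraries where they do the work, as an engineer would, in place of code of your own. Each camera call takes 0.05 s, during which the arm holds its last target. There are 200 camera calls.

## Working session

There is one attempt and no reset: what is moved stays moved. The work goes in short steps, Python scripts to look and compute and a tool call to move; the robot and the scene stay as the last step left them, time stands still between calls to the robot, and variables do not carry over. Pictures are saved under pics/ and viewed, about 8 in all and at most 12, crops included, and the job is handed in when it is done.

Besides the shell and the picture viewer there is one more tool, called after "Request:" in YAML: its name, and indented under it one key for each argument. jog_arm: Moves the arm, as the interface text tells. Its arguments: {"type":"object","properties":{"moves":{"type":"array","items":{"type":"array","items":{"type":"array","items":{"type":"number"}}}},"force":{"type":"number"}},"required":["moves"]}

```bash
mkdir -p pics; ls; python3 - <<'E'
from bench import robot
import cv2
for n in("scene","top"):
    im=robot.get_image(n); cv2.imwrite(f"pics/{n}0.png",cv2.resize(im[:,:,::-1],(800,600),interpolation=cv2.INTER_CUBIC)); cv2.imwrite(f"pics/{n}0_raw.png",im[:,:,::-1]); print(robot.camera_params(n))
print(robot.get_obs())
E
```

```text
pics
{'vertical_fov': 53.86324220308471, 'cx': 254.38540892419317, 'cy': 193.38593461597208, 'origin': array([ 1.19566558, -0.56858597,  0.85292522]), 'rotation': array([[ 0.70446451,  0.46536759, -0.53587569],
       [ 0.70945457, -0.48310514,  0.51311172],
       [-0.02009874, -0.74164845, -0.6704876 ]])}
{'vertical_fov': 57.65602402572803, 'cx': 256.15758332095754, 'cy': 191.487150519719, 'origin': array([0.36798144, 0.04818384, 0.95534431]), 'rotation': array([[ 3.70462569e-03, -9.81746296e-01,  1.90159107e-01],
       [-9.99845157e-01, -3.65161917e-04,  1.75934550e-02],
       [-1.72028704e-02, -1.90194840e-01, -9.81595632e-01]])}
{'t': 0.1, 'qpos': array([ 1.03469086e+00,  2.63469880e-01, -4.88267295e-02,  1.25941543e+00,
       -9.73357476e-06,  1.41545846e+00]), 'qd': array([-0.00018776, -0.00091813,  0.00270113,  0.00126888, -0.00049275,
       -0.00119662]), 'tau': array([ 2.50038414e-03, -6.38573241e+01,  3.85064614e+01,  9.80650715e-03,
       -1.18229664e-04, -4.05790900e-06]), 'ee_pos': array([0.19502193, 0.48720177, 0.24989304]), 'tcp_rot': array([[-9.28379615e-01,  3.71632989e-01, -4.59370921e-04],
       [ 3.71633250e-01,  9.28379287e-01, -7.92214909e-04],
       [ 1.32057253e-04, -9.06193681e-04, -9.99999581e-01]]), 'ft_force': array([-0.08985233,  0.67404021, -0.42553963]), 'wrist_torque': array([ 0.006658  , -0.0249012 ,  0.02429469]), 'finger_gap': 0.99833923058521}
```

View pics/top0.png

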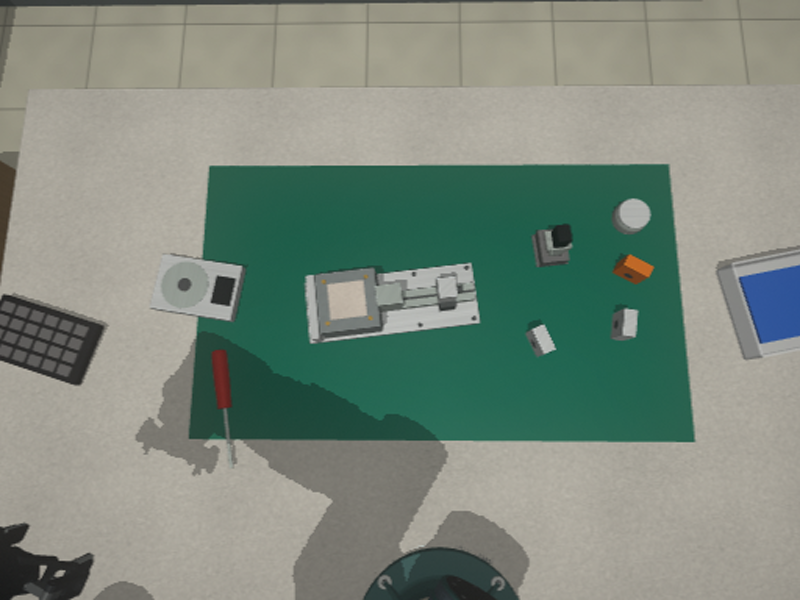

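View pics/scene0.png

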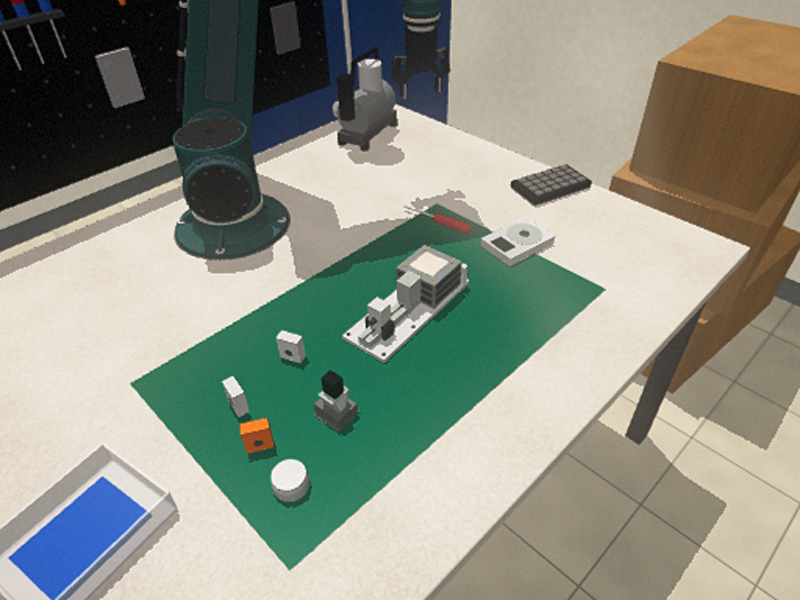

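The top view (800x600) shows the jig at about (305-480, 262-343), grey spacers at (540,340) and (625,323), the wedge at (555,240) and the orange look-alike at (633,268). I'll enlarge crops of these.

```bash
python3 - <<'E'
import cv2,numpy as np
a=cv2.imread("pics/top0_raw.png")
def crop(x,y,w,h,s,n):
    c=cv2.resize(a[y:y+h,x:x+w],(w*s,h*s),interpolation=cv2.INTER_CUBIC)
    for k in range(0,w,10): cv2.line(c,(k*s,0),(k*s,6 if k%50 else 14),(0,0,255),1); cv2.putText(c,str(x+k),(k*s,24),0,.38,(0,255,255),1)
    for k in range(0,h,10): cv2.line(c,(0,k*s),(8,k*s),(0,0,255),1); cv2.putText(c,str(y+k),(10,k*s+4),0,.38,(0,255,255),1)
    cv2.imwrite(n,c)
crop(190,160,125,65,6,"pics/c_jig.png")
crop(330,125,95,110,5,"pics/c_sp.png")
E
```

```text
(no output)
```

View pics/c_jig.png

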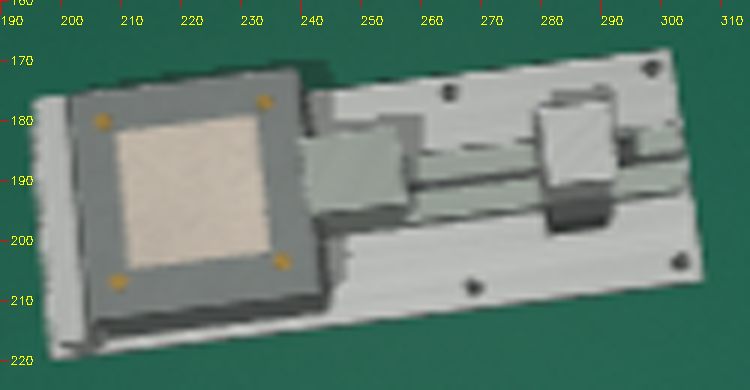

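View pics/c_sp.png

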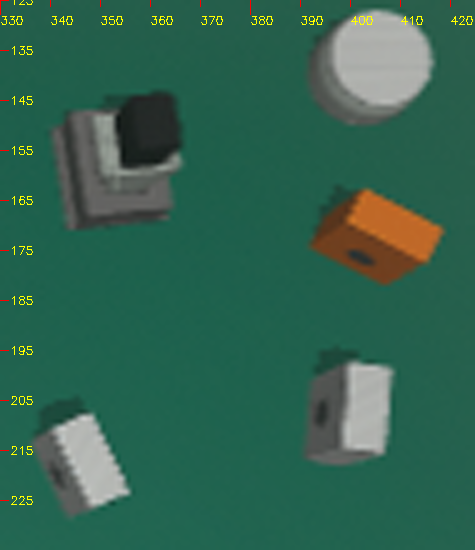

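The jig crop shows the stop's cage-side top edge at raw (279.5,177.8)-(280.8,191.3) and the nose end edge at (257.2,180.5)-(258,194.2). Both spacer tops and the wedge handle are clear in the other crop. Next I fit poses to these corners.

```bash
cat > h.py <<'E'
import numpy as np
from scipy.optimize import least_squares
from bench import robot
CP={n:robot.camera_params(n) for n in("top","scene")}
def proj(P,n="top"):
    c=CP[n]; f=192/np.tan(np.radians(c["vertical_fov"]/2)); q=(np.atleast_2d(P)-c["origin"])@c["rotation"]
    return q[:,:2]/q[:,2:]*f+[c["cx"],c["cy"]]
def ray(uv,z,n="top"):
    c=CP[n]; f=192/np.tan(np.radians(c["vertical_fov"]/2)); d=c["rotation"]@np.array([(uv[0]-c["cx"])/f,(uv[1]-c["cy"])/f,1]); return c["origin"]+d*(z-c["origin"][2])/d[2]
def place(p,L):
    c,s=np.cos(p[2]),np.sin(p[2]); L=np.atleast_2d(np.array(L,float)); return np.c_[p[0]+c*L[:,0]-s*L[:,1],p[1]+s*L[:,0]+c*L[:,1],L[:,2]]
E
cat > fit.py <<'E'
from h import *
J=lambda x,y:np.c_[190+np.array(x)/6,160+np.array(y)/6]
# plate corners near end (z12) and back-left bottom; stop top; nose top edge; cage top corners z? skip
plate=J([670,703],[48,281]); stop=J([537,612,618,545],[107,100,178,188]); nose=J([403,408],[123,205])
backtop=J([33],[100])
def res(p):
    jx,jy,yaw,s,c,e=p; g=(jx,jy,yaw)
    return np.r_[(proj(place(g,[[.055,e,.012],[-.055,e,.012]]))-plate).ravel(),
     (proj(place(g,[[.017,s,.086],[.017,s-.03,.086],[-.017,s-.03,.086],[-.017,s,.086]]))-stop).ravel(),
     (proj(place(g,[[.017,c,.086],[-.017,c,.086]]))-nose).ravel(),
     (proj(place(g,[[0,-.1,.03]]))-J([685],[163])).ravel(),
     [(c-.027)/.001]]
r=least_squares(res,[.42,0,.08,-.05,.027,-.11],x_scale=.01)
print("jig",r.x.round(4),"gap now",(r.x[4]-r.x[3]).round(4),"gap back",(.030-r.x[3]).round(4)); print(r.fun.round(1))
S=lambda x,y:np.c_[330+np.array(x)/5,125+np.array(y)/5]
for nm,uv in(("L",S([53,92,130,90],[425,413,491,508])),("R",S([352,393,385,342],[362,367,453,449]))):
    P=np.array([ray(u,.056) for u in uv]); print(nm,P.mean(0).round(4),[np.linalg.norm(P[i]-P[i-1]).round(4) for i in range(4)])
    e=(P[0]+P[1]-P[2]-P[3])[:2]; print(" long-axis angle deg",np.degrees(np.arctan2(e[1],e[0])).round(1))
P=ray(S([152],[124])[0],.1);print("handle top",P.round(4))
P=np.array([ray(u,.062) for u in S([95,182,180],[112,112,172])]);print("wedge shoulder",P.round(4))
P=np.array([ray(u,.03) for u in S([70,165,172,75],[113,108,208,218])]);print("holder",P.round(4),P.mean(0))
E
python3 fit.py; python3 - <<'E'
import cv2
a=cv2.imread("pics/scene0_raw.png")
x,y,w,h,s=140,185,160,130,5
c=cv2.resize(a[y:y+h,x:x+w],(w*s,600),interpolation=cv2.INTER_CUBIC) if 0 else cv2.resize(a[y:y+120,x:x+w],(w*s,600),interpolation=cv2.INTER_CUBIC)
for k in range(0,w,10): cv2.putText(c,str(x+k),(k*s,10),0,.38,(0,255,255),1);cv2.line(c,(k*s,12),(k*s,18),(0,0,255),1)
for k in range(0,120,10): cv2.putText(c,str(y+k),(8,k*s+4),0,.38,(0,255,255),1);cv2.line(c,(0,k*s),(6,k*s),(0,0,255),1)
cv2.imwrite("pics/c_sc.png",c)
E
```

```text
jig [ 0.5506  0.0339  0.1105 -0.0322  0.0269 -0.1023] gap now 0.0591 gap back 0.0622
[ 0.1  0.3 -0.1  0.3  0.2  0.3 -0.6  0.2  0.   0.2  0.5 -0.2 -0.5  0.2
  0.1 -0.5  0.2 -0.9 -0.1]
L [ 0.4758 -0.1734  0.056 ] [np.float64(0.0462), np.float64(0.0213), np.float64(0.0441), np.float64(0.0226)]
 long-axis angle deg 22.6
R [ 0.5028 -0.3171  0.056 ] [np.float64(0.0463), np.float64(0.0211), np.float64(0.0455), np.float64(0.0219)]
 long-axis angle deg -10.1
handle top [ 0.6418 -0.2013  0.1   ]
wedge shoulder [[ 0.6607 -0.1825  0.062 ]
 [ 0.6606 -0.2286  0.062 ]
 [ 0.6275 -0.2257  0.062 ]]
holder [[ 0.6706 -0.177   0.03  ]
 [ 0.6734 -0.2293  0.03  ]
 [ 0.6164 -0.23    0.03  ]
 [ 0.6109 -0.1771  0.03  ]] [ 0.6428161  -0.20335969  0.03      ]
```

View pics/c_sc.png

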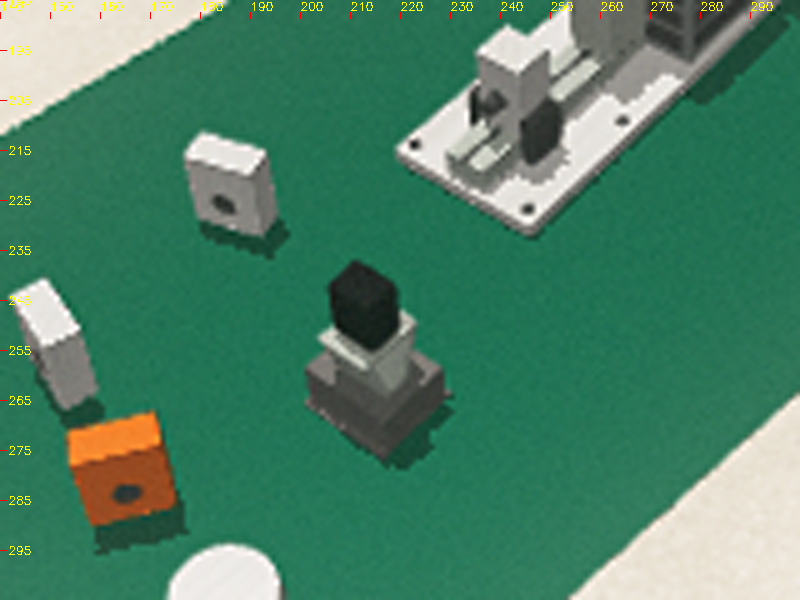

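The scene crop shows the wedge near upright in its holder (handle at about (211,243)) and both grey spacers upright. The gap with the cage back is about 62 mm, so two spacers leave about 18 mm; one would leave about 40 mm, more than the wedge's 39 mm. I'll write a planner that turns targets into rows.

```bash
cat > plan.py <<'E'
import sys
from h import *
from scipy.spatial.transform import Rotation as Ro
# usage: plan.py x y z headingdeg(of tool y)  -> turn rotvec (tool) and shift (tool axes AFTER turn), mm
def plan(t,head):
    o=robot.get_obs(); p,R=o["ee_pos"],o["tcp_rot"]; h=np.radians(head)
    best=None
    for k in(0,np.pi):
        y=np.array([np.cos(h+k),np.sin(h+k),0]); z=np.array([0,0,-1.]); T=np.c_[np.cross(y,z),y,z]
        rv=Ro.from_matrix(R.T@T).as_rotvec()
        if best is None or np.linalg.norm(rv)<np.linalg.norm(best[0]): best=(rv,T)
    rv,T=best
    d=T.T@(np.array(t)-p)*1000
    print("t",round(o["t"],2),"q6",o["qpos"][5].round(2),"F",o["ft_force"].round(1),"gap",o["finger_gap"].round(3),"ee",p.round(4))
    print("turn",rv.round(3),"shift after turn",d.round(1))
if __name__=="__main__":
    a=list(map(float,sys.argv[1:])); plan(a[:3],a[3])
E
python3 plan.py .4758 -.1734 .16 22.6
```

```text
Traceback (most recent call last):
  File "plan.py", line 17, in <module>
    a=list(map(float,sys.argv[1:])); plan(a[:3],a[3])
                                     ~~~~^^^^^^^^^^^^
  File "plan.py", line 14, in plan
    print("t",round(o["t"],2),"q6",o["qpos"][5].round(2),"F",o["ft_force"].round(1),"gap",o["finger_gap"].round(3),"ee",p.round(4))
                                                                                          ^^^^^^^^^^^^^^^^^^^^^
AttributeError: 'float' object has no attribute 'round'
```

```bash
sed -i 's/o\["finger_gap"\].round(3)/round(o["finger_gap"],3)/' plan.py
python3 plan.py .4758 -.1734 .16 22.6
```

```text
t 0.1 q6 1.42 F [-0.1  0.7 -0.4] gap 0.998 ee [0.195  0.4872 0.2499]
turn [-0.001  0.     0.796] shift after turn [-717.8    5.4   89.9]
```

Request:
jog_arm:
  moves:
    - [[0,0,0,0,0,0.114,-1],[0,0,0,0,0,0.114,-1],[0,0,0,0,0,0.114,-1],[0,0,0,0,0,0.114,-1],[0,0,0,0,0,0.114,-1],[0,0,0,0,0,0.114,-1],[0,0,0,0,0,0.112,-1],[-30,0,0,0,0,0,-1],[-30,0,0,0,0,0,-1],[-30,0,0,0,0,0,-1],[-30,0,0,0,0,0,-1],[-30,0,0,0,0,0,-1]]
  force: 40

```text
t: 1.1
ee_pos: [0.2528, 0.3475, 0.2501]
tcp_rot: [[-0.384, 0.923, -0.0], [0.923, 0.384, -0.0], [-0.0, -0.0, -1.0]]
ft_force: [1.1, -0.2, 0.1]
finger_gap: 1.0
```

Request:
jog_arm:
  moves:
    - [[-30,0,0,0,0,0,-1],[-30,0,0,0,0,0,-1],[-30,0,0,0,0,0,-1],[-30,0,0,0,0,0,-1],[-30,0,0,0,0,0,-1],[-30,0,0,0,0,0,-1],[-30,0,0,0,0,0,-1],[-30,0,0,0,0,0,-1],[-30,0,0,0,0,0,-1],[-30,0,0,0,0,0,-1],[-30,0,0,0,0,0,-1],[-30,0,0,0,0,0,-1]]

```text
t: 2.1
ee_pos: [0.391, 0.0149, 0.2502]
tcp_rot: [[-0.384, 0.923, -0.0], [0.923, 0.384, 0.0], [0.0, -0.0, -1.0]]
ft_force: [0.4, 1.3, -0.0]
finger_gap: 1.004
```

Request:
jog_arm:
  moves:
    - [[-30,0,10,0,0,0,-1],[-30,0,10,0,0,0,-1],[-30,0,10,0,0,0,-1],[-30,0,10,0,0,0,-1],[-30,0,10,0,0,0,-1],[-30,0,20,0,0,0,-1],[-28,5,20,0,0,0,-1],[0,0,0,0,0,0,-1]]

```text
t: 2.77
ee_pos: [0.4762, -0.1769, 0.1566]
tcp_rot: [[-0.381, 0.924, -0.003], [0.924, 0.381, 0.001], [0.002, -0.002, -1.0]]
ft_force: [-1.5, 0.2, -1.1]
finger_gap: 0.997
```

```bash
python3 plan.py .4758 -.1734 .034 22.6
```

```text
t 2.77 q6 0.66 F [-1.5  0.2 -1.1] gap 0.997 ee [ 0.4762 -0.1769  0.1566]
turn [-0.002 -0.002 -0.003] shift after turn [  3.4   1.  122.6]
```

Request:
jog_arm:
  moves:
    - [[0,0,30,0,0,0,-1],[0,0,30,0,0,0,-1],[0,0,25,0,0,0,-1],[0,0,20,0,0,0,-1],[0,0,15,0,0,0,-1],[0,0,6,0,0,0,-1],[0,0,0,0,0,0,-1]]

```text
t: 3.35
ee_pos: [0.4746, -0.1731, 0.0334]
tcp_rot: [[-0.384, 0.923, -0.002], [0.923, 0.384, 0.001], [0.002, -0.001, -1.0]]
ft_force: [0.5, -0.3, -1.5]
finger_gap: 0.998
```

```bash
python3 plan.py .4758 -.1734 .034 22.6; python3 - <<'E'
from bench import robot
import cv2
a=robot.get_image("scene"); b=robot.get_image("top")
import numpy as np
x=cv2.resize(a[180:280,110:240],(780,600),interpolation=cv2.INTER_CUBIC)[:,:,::-1]
y=cv2.resize(b[180:250,310:420],(660,420),interpolation=cv2.INTER_CUBIC)[:,:,::-1]
cv2.imwrite("pics/g1.png",cv2.resize(np.vstack([x[:,:660],y]),(388,600)))
E
```

```text
t 3.35 q6 0.67 F [ 0.5 -0.3 -1.5] gap 0.998 ee [ 0.4746 -0.1731  0.0334]
turn [-0.001 -0.002 -0.   ] shift after turn [-0.7  1.  -0.6]
```

Position is right with no contact force, so I close the fingers, then lift.

Request:
jog_arm:
  moves:
    - [[0,0,0,0,0,0,1],[0,0,0,0,0,0,1],[0,0,0,0,0,0,1],[0,0,0,0,0,0,1],[0,0,0,0,0,0,1],[0,0,0,0,0,0,1],[0,0,0,0,0,0,1],[0,0,0,0,0,0,1]]
  force: 40

```text
t: 4.12
ee_pos: [0.4758, -0.1739, 0.035]
tcp_rot: [[-0.384, 0.923, 0.001], [0.923, 0.384, -0.001], [-0.001, 0.001, -1.0]]
ft_force: [-0.9, 0.9, 7.4]
finger_gap: 0.536
```

Request:
jog_arm:
  moves:
    - [[0,0,-10,0,0,0,1],[0,0,-20,0,0,0,1],[0,0,-30,0,0,0,1],[0,0,-30,0,0,0,1],[0,0,-20,0,0,0,1],[0,0,0,0,0,0,1]]

```text
t: 4.62
ee_pos: [0.4769, -0.1745, 0.1482]
tcp_rot: [[-0.384, 0.923, 0.005], [0.923, 0.384, -0.003], [-0.005, 0.004, -1.0]]
ft_force: [0.7, 0.1, -1.6]
finger_gap: 0.531
```

```bash
cat > tgt.py <<'E'
# tgt.py jx jy z -> plan to jig-frame point with jaws along jig x
import sys
from plan import *
JP=(.5506,.0339,.1105)
a=list(map(float,sys.argv[1:])); P=place(JP,[a])[0]; print(P.round(4)); plan(P,np.degrees(JP[2]))
E
python3 tgt.py 0 -.018 .140
```

```text
[0.5526 0.016  0.14  ]
t 4.62 q6 0.67 F [ 0.7  0.1 -1.6] gap 0.531 ee [ 0.4769 -0.1745  0.1482]
turn [0.004 0.004 0.284] shift after turn [181.   96.3   8.2]
```

Request:
jog_arm:
  moves:
    - [[0,0,0,0,0,0.095,1],[0,0,0,0,0,0.095,1],[0,0,0,0,0,0.094,1],[30,16,0,0,0,0,1],[30,16,0,0,0,0,1],[30,16,0,0,0,0,1],[30,16,0,0,0,0,1],[30,16,0,0,0,0,1],[20,10,0,0,0,0,1],[15,6,0,0,0,0,1],[0,0,0,0,0,0,1],[0,0,0,0,0,0,1]]

```text
t: 5.62
ee_pos: [0.5502, 0.0213, 0.1435]
tcp_rot: [[-0.111, 0.994, -0.001], [0.994, 0.111, -0.0], [0.0, -0.001, -1.0]]
ft_force: [-0.5, 0.7, -1.5]
finger_gap: 0.533
```

```bash
python3 tgt.py 0 -.014 .070; python3 - <<'E'
from bench import robot
import cv2
import numpy as np
a=robot.get_image("scene"); b=robot.get_image("top")
x=cv2.resize(a[120:220,200:300],(400,400),interpolation=cv2.INTER_CUBIC)
y=cv2.resize(b[150:250,220:320],(400,400),interpolation=cv2.INTER_CUBIC)
cv2.imwrite("pics/g2.png",np.hstack([x,y])[:,:,::-1])
E
```

```text
[0.5521 0.02   0.07  ]
t 5.62 q6 1.35 F [-0.5  0.7 -1.5] gap 0.533 ee [0.5502 0.0213 0.1435]
turn [-0.001 -0.     0.001] shift after turn [-1.5  1.8 73.5]
```

View pics/g2.png

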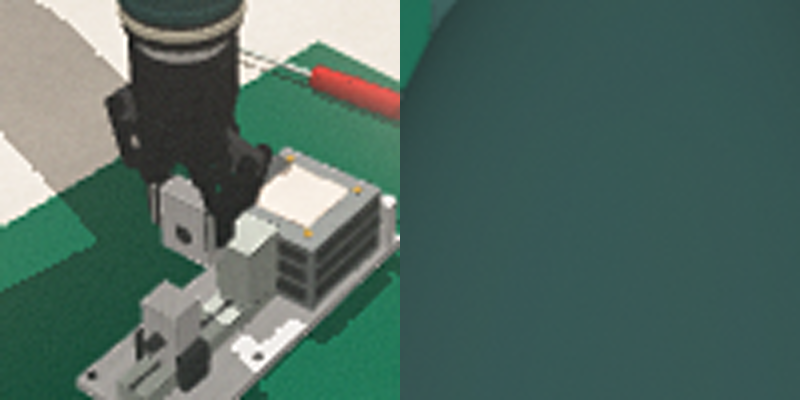

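The spacer is held upright across the jaws and hangs above the rail between stop and nose. The arm hides the jig in the top view.

Request:
jog_arm:
  moves:
    - [[0,1.5,20,0,0,0,1],[0,0,20,0,0,0,1],[0,0,20,0,0,0,1],[0,0,10,0,0,0,1],[0,0,3.5,0,0,0,1],[0,0,0,0,0,0,1]]

```text
t: 6.22
ee_pos: [0.5516, 0.0204, 0.0704]
tcp_rot: [[-0.109, 0.994, -0.001], [0.994, 0.109, 0.0], [0.0, -0.001, -1.0]]
ft_force: [-0.2, -0.5, -1.6]
finger_gap: 0.533
```

Request:
jog_arm:
  moves:
    - [[0,0,1,0,0,0,1],[0,0,1,0,0,0,1],[0,0,1,0,0,0,1],[0,0,0,0,0,0,1]]

```text
t: 6.55
ee_pos: [0.5522, 0.0209, 0.0682]
tcp_rot: [[-0.11, 0.994, 0.001], [0.994, 0.11, -0.0], [-0.0, 0.001, -1.0]]
ft_force: [0.4, 0.1, -1.2]
finger_gap: 0.537
```

Request:
jog_arm:
  moves:
    - [[-2,0,0,0,0,0,1],[-2,0,0,0,0,0,1],[-1,0,0,0,0,0,1],[0,0,0,0,0,0,1]]

```text
t: 6.88
ee_pos: [0.5526, 0.0157, 0.0679]
tcp_rot: [[-0.11, 0.994, 0.0], [0.994, 0.11, -0.0], [-0.0, 0.0, -1.0]]
ft_force: [0.3, 0.0, -1.8]
finger_gap: 0.535
```

Request:
jog_arm:
  moves:
    - [[-0.7,0,0,0,0,0,1],[-0.7,0,0,0,0,0,1],[0,0,0,0,0,0,1]]

```text
t: 7.13
ee_pos: [0.5527, 0.0144, 0.0678]
tcp_rot: [[-0.11, 0.994, -0.0], [0.994, 0.11, -0.0], [0.0, -0.0, -1.0]]
ft_force: [-0.1, -0.1, -2.0]
finger_gap: 0.535
```

Request:
jog_arm:
  moves:
    - [[-0.7,0,0,0,0,0,1],[-0.7,0,0,0,0,0,1],[0,0,0,0,0,0,1]]

```text
t: 7.38
ee_pos: [0.5528, 0.0131, 0.0678]
tcp_rot: [[-0.11, 0.994, -0.0], [0.994, 0.11, 0.0], [0.0, -0.0, -1.0]]
ft_force: [-0.1, -0.3, -2.6]
finger_gap: 0.536
```

Request:
jog_arm:
  moves:
    - [[-0.5,0,0,0,0,0,1],[-0.5,0,0,0,0,0,1],[0,0,0,0,0,0,1]]

```text
t: 7.63
ee_pos: [0.5528, 0.0129, 0.0678]
tcp_rot: [[-0.11, 0.994, -0.0], [0.994, 0.11, 0.002], [0.002, 0.0, -1.0]]
ft_force: [-0.6, 7.1, -0.2]
finger_gap: 0.532
```

Request:
jog_arm:
  moves:
    - [[-0.5,0,0,0,0,0,1],[-0.5,0,0,0,0,0,1],[0,0,0,0,0,0,1]]

```text
t: 7.88
ee_pos: [0.5528, 0.0129, 0.0678]
tcp_rot: [[-0.111, 0.994, -0.0], [0.994, 0.111, 0.004], [0.004, 0.0, -1.0]]
ft_force: [-0.0, 15.1, 0.3]
finger_gap: 0.536
```

Request:
jog_arm:
  moves:
    - [[-0.5,0,0,0,0,0,1],[-0.5,0,0,0,0,0,1],[0,0,0,0,0,0,1]]

```text
t: 8.13
ee_pos: [0.5528, 0.0128, 0.0678]
tcp_rot: [[-0.112, 0.994, -0.0], [0.994, 0.112, 0.006], [0.006, 0.0, -1.0]]
ft_force: [-0.6, 22.7, 1.5]
finger_gap: 0.534
```

Contact came at jig y = -21 mm, as predicted. I back off to a light push and lower.

Request:
jog_arm:
  moves:
    - [[1.2,0,0,0,0,0,1],[1,0,0,0,0,0,1],[0,0,0.8,0,0,0,1],[0,0,0.8,0,0,0,1],[0,0,0,0,0,0,1]]

```text
t: 8.55
ee_pos: [0.553, 0.013, 0.0662]
tcp_rot: [[-0.11, 0.994, 0.0], [0.994, 0.11, 0.001], [0.001, 0.0, -1.0]]
ft_force: [-0.2, 8.2, -0.4]
finger_gap: 0.535
```

Request:
jog_arm:
  moves:
    - [[0,0,0.8,0,0,0,1],[0,0,0.8,0,0,0,1],[0,0,0,0,0,0,1]]

```text
t: 8.8
ee_pos: [0.553, 0.013, 0.065]
tcp_rot: [[-0.11, 0.994, 0.001], [0.994, 0.11, 0.001], [0.001, 0.001, -1.0]]
ft_force: [-2.4, 7.5, 7.4]
finger_gap: 0.531
```

Request:
jog_arm:
  moves:
    - [[0,0,0.7,0,0,0,1],[0,0,0.7,0,0,0,1],[0,0,0,0,0,0,1]]

```text
t: 9.05
ee_pos: [0.5531, 0.013, 0.065]
tcp_rot: [[-0.11, 0.994, 0.002], [0.994, 0.11, 0.001], [0.001, 0.002, -1.0]]
ft_force: [-9.6, 7.7, 30.9]
finger_gap: 0.534
```

Request:
jog_arm:
  moves:
    - [[0,0,-1.4,0,0,0,1],[0,0,0,0,0,0,1],[0,0,0,0,0,0,-0.7],[0,0,0,0,0,0,-0.7],[0,0,0,0,0,0,-0.7],[0,0,0,0,0,0,-0.7],[0,0,0,0,0,0,-0.7],[0,0,0,0,0,0,-0.7]]

```text
t: 9.72
ee_pos: [0.5529, 0.0122, 0.0645]
tcp_rot: [[-0.11, 0.994, -0.0], [0.994, 0.11, -0.0], [-0.0, -0.0, -1.0]]
ft_force: [0.0, 0.5, -0.6]
finger_gap: 0.847
```

Request:
jog_arm:
  moves:
    - [[0,0,-10,0,0,0,-0.7],[0,0,-20,0,0,0,-0.7],[0,0,-30,0,0,0,-1],[0,0,-30,0,0,0,-1],[0,0,-20,0,0,0,-1],[0,0,0,0,0,0,-1]]

```text
t: 10.22
ee_pos: [0.5546, 0.0122, 0.1794]
tcp_rot: [[-0.11, 0.994, 0.006], [0.994, 0.11, -0.001], [-0.002, 0.006, -1.0]]
ft_force: [-0.1, 0.7, -0.4]
finger_gap: 0.997
```

```bash
python3 plan.py .5028 -.3171 .15 -10.1
```

```text
t 10.22 q6 1.34 F [-0.1  0.7 -0.4] gap 0.997 ee [0.5546 0.0122 0.1794]
turn [0.006 0.001 0.286] shift after turn [-333.2    6.8   29.4]
```

Request:
jog_arm:
  moves:
    - [[0,0,0,0,0,0.096,-1],[0,0,0,0,0,0.096,-1],[0,0,0,0,0,0.095,-1],[-30,0,0,0,0,0,-1],[-35,1,0,0,0,0,-1],[-35,1,0,0,0,0,-1],[-35,1,0,0,0,0,-1],[-35,1,0,0,0,0,-1],[-35,1,0,0,0,0,-1],[-35,1,0,0,0,0,-1],[-35,1,0,0,0,0,-1],[-30,0,0,0,0,0,-1]]

```text
t: 11.22
ee_pos: [0.5054, -0.2913, 0.1747]
tcp_rot: [[0.177, 0.984, -0.0], [0.984, -0.177, -0.0], [-0.0, 0.0, -1.0]]
ft_force: [0.4, -0.1, 0.2]
finger_gap: 0.999
```

Request:
jog_arm:
  moves:
    - [[-20,0,20,0,0,0,-1],[-8,0,20,0,0,0,-1],[0,0,0,0,0,0,-1],[0,0,0,0,0,0,-1]]

```text
t: 11.55
ee_pos: [0.5006, -0.3163, 0.1343]
tcp_rot: [[0.177, 0.984, -0.002], [0.984, -0.177, 0.002], [0.001, -0.002, -1.0]]
ft_force: [-0.6, 0.6, 1.0]
finger_gap: 1.001
```

```bash
python3 plan.py .5028 -.3171 .034 -10.1; python3 - <<'E'
from bench import robot
import cv2
import numpy as np
a=robot.get_image("scene"); b=robot.get_image("top")
x=cv2.resize(a[100:240,120:280],(480,420),interpolation=cv2.INTER_CUBIC)
y=cv2.resize(b[160:225,190:315],(750,390)[::1],interpolation=cv2.INTER_CUBIC)
cv2.imwrite("pics/g3s.png",x[:,:,::-1]); cv2.imwrite("pics/g3t.png",y[:,:,::-1])
E
```

```text
t 11.55 q6 1.05 F [-0.6  0.6  1. ] gap 1.001 ee [ 0.5006 -0.3163  0.1343]
turn [-0.002 -0.001 -0.001] shift after turn [ -0.4   2.4 100.3]
```

View pics/g3t.png

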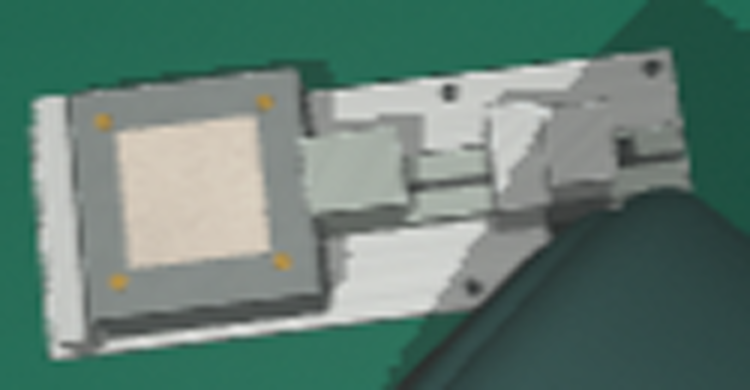

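Spacer A stands flat against the stop, its cage-side edge at about x = 493 and the nose at about 406. That leaves roughly 36 mm now and about 40 mm with the cage back, so a second spacer is needed. I grasp spacer B.

Request:
jog_arm:
  moves:
    - [[0,2,25,0,0,0,-1],[0,0,25,0,0,0,-1],[0,0,25,0,0,0,-1],[0,0,17,0,0,0,-1],[0,0,8,0,0,0,-1],[0,0,0,0,0,0,-1]]

```text
t: 12.15
ee_pos: [0.5032, -0.3161, 0.0342]
tcp_rot: [[0.175, 0.985, -0.001], [0.985, -0.175, 0.001], [0.001, -0.001, -1.0]]
ft_force: [0.3, -0.2, 0.4]
finger_gap: 0.997
```

Request:
jog_arm:
  moves:
    - [[0,0,0,0,0,0,1],[0,0,0,0,0,0,1],[0,0,0,0,0,0,1],[0,0,0,0,0,0,1],[0,0,0,0,0,0,1],[0,0,0,0,0,0,1],[0,0,0,0,0,0,1],[0,0,0,0,0,0,1]]
  force: 40

```text
t: 12.82
ee_pos: [0.5037, -0.3174, 0.0359]
tcp_rot: [[0.176, 0.984, 0.002], [0.984, -0.176, -0.001], [-0.001, 0.002, -1.0]]
ft_force: [0.4, 1.5, 7.6]
finger_gap: 0.535
```

Request:
jog_arm:
  moves:
    - [[0,0,-10,0,0,0,1],[0,0,-20,0,0,0,1],[0,0,-30,0,0,0,1],[0,0,-30,0,0,0,1],[0,0,-25,0,0,0,1],[0,0,0,0,0,0,1],[0,0,0,0,0,0,1]]

```text
t: 13.4
ee_pos: [0.5037, -0.3175, 0.1515]
tcp_rot: [[0.176, 0.984, 0.002], [0.984, -0.176, -0.002], [-0.002, 0.003, -1.0]]
ft_force: [0.2, -0.5, -2.0]
finger_gap: 0.535
```

```bash
python3 tgt.py 0 .006 .150
```

```text
[0.5499 0.0399 0.15  ]
t 13.4 q6 1.05 F [ 0.2 -0.5 -2. ] gap 0.535 ee [ 0.5037 -0.3175  0.1515]
turn [ 0.003  0.002 -0.288] shift after turn [350.1  85.4   1.5]
```

Request:
jog_arm:
  moves:
    - [[0,0,0,0,0,-0.096,1],[0,0,0,0,0,-0.096,1],[0,0,0,0,0,-0.096,1],[25,6,0,0,0,0,1],[33,8,0,0,0,0,1],[33,8,0,0,0,0,1],[33,8,0,0,0,0,1],[33,8,0,0,0,0,1],[33,8,0,0,0,0,1],[33,8,0,0,0,0,1],[33,8,0,0,0,0,1],[33,8,0,0,0,0,1]]

```text
t: 14.4
ee_pos: [0.54, -0.0203, 0.1488]
tcp_rot: [[-0.111, 0.994, -0.002], [0.994, 0.111, 0.0], [0.0, -0.002, -1.0]]
ft_force: [0.1, -0.7, -1.8]
finger_gap: 0.533
```

Request:
jog_arm:
  moves:
    - [[30,8,0,0,0,0,1],[20,5,0,0,0,0,1],[11,2,0,0,0,0,1],[0,0,0,0,0,0,1],[0,0,0,0,0,0,1]]

```text
t: 14.82
ee_pos: [0.5484, 0.0401, 0.149]
tcp_rot: [[-0.112, 0.994, -0.001], [0.994, 0.112, -0.0], [-0.0, -0.001, -1.0]]
ft_force: [-0.7, -0.0, -1.4]
finger_gap: 0.535
```

```bash
python3 tgt.py 0 .006 .070
```

```text
[0.5499 0.0399 0.07  ]
t 14.82 q6 1.38 F [-0.7 -0.  -1.4] gap 0.535 ee [0.5484 0.0401 0.149 ]
turn [-0.001  0.     0.001] shift after turn [-0.4  1.5 79. ]
```

Request:
jog_arm:
  moves:
    - [[0,1,25,0,0,0,1],[0,0,25,0,0,0,1],[0,0,17,0,0,0,1],[0,0,8,0,0,0,1],[0,0,4,0,0,0,1],[0,0,1.5,0,0,0,1],[0,0,0,0,0,0,1],[0,0,0,0,0,0,1]]

```text
t: 15.48
ee_pos: [0.5504, 0.0401, 0.07]
tcp_rot: [[-0.111, 0.994, 0.001], [0.994, 0.111, -0.0], [-0.0, 0.001, -1.0]]
ft_force: [0.0, -0.6, -0.8]
finger_gap: 0.534
```

Request:
jog_arm:
  moves:
    - [[-1.5,0,0,0,0,0,1],[-1.5,0,0,0,0,0,1],[0,0,0,0,0,0,1],[0,0,0,0,0,0,1]]

```text
t: 15.82
ee_pos: [0.5503, 0.0373, 0.0693]
tcp_rot: [[-0.111, 0.994, 0.0], [0.994, 0.111, -0.0], [-0.0, 0.0, -1.0]]
ft_force: [0.7, 0.2, -1.9]
finger_gap: 0.533
```

Request:
jog_arm:
  moves:
    - [[-0.6,0,0,0,0,0,1],[-0.6,0,0,0,0,0,1],[0,0,0,0,0,0,1]]

```text
t: 16.07
ee_pos: [0.5502, 0.0363, 0.0691]
tcp_rot: [[-0.111, 0.994, -0.0], [0.994, 0.111, 0.0], [0.001, -0.0, -1.0]]
ft_force: [0.3, 2.1, 0.0]
finger_gap: 0.531
```

Request:
jog_arm:
  moves:
    - [[-0.6,0,0,0,0,0,1],[-0.6,0,0,0,0,0,1],[0,0,0,0,0,0,1]]

```text
t: 16.32
ee_pos: [0.5498, 0.0357, 0.0689]
tcp_rot: [[-0.111, 0.994, -0.001], [0.994, 0.111, 0.002], [0.002, -0.001, -1.0]]
ft_force: [-1.9, 7.3, 1.1]
finger_gap: 0.534
```

Request:
jog_arm:
  moves:
    - [[-0.7,0,0,0,0,0,1],[-0.7,0,0,0,0,0,1],[-0.6,0,0,0,0,0,1],[0,0,0,0,0,0,1]]

```text
t: 16.65
ee_pos: [0.5506, 0.0339, 0.069]
tcp_rot: [[-0.112, 0.994, -0.0], [0.994, 0.112, 0.002], [0.002, 0.0, -1.0]]
ft_force: [-0.4, 9.6, -1.2]
finger_gap: 0.535
```

Request:
jog_arm:
  moves:
    - [[1,0,0,0,0,0,1],[1,0,0.7,0,0,0,1],[0,0,0.8,0,0,0,1],[0,0,0.8,0,0,0,1],[0,0,0,0,0,0,1]]

```text
t: 17.07
ee_pos: [0.5507, 0.0347, 0.0671]
tcp_rot: [[-0.111, 0.994, 0.001], [0.994, 0.111, -0.001], [-0.001, 0.001, -1.0]]
ft_force: [-2.0, 0.3, 4.5]
finger_gap: 0.535
```

Request:
jog_arm:
  moves:
    - [[0,0,0.7,0,0,0,1],[0,0,0.7,0,0,0,1],[0,0,0,0,0,0,1]]

```text
t: 17.32
ee_pos: [0.5507, 0.0347, 0.066]
tcp_rot: [[-0.111, 0.994, 0.001], [0.994, 0.111, -0.001], [-0.001, 0.001, -1.0]]
ft_force: [-3.1, -0.1, 9.8]
finger_gap: 0.536
```

Request:
jog_arm:
  moves:
    - [[0,0,0.5,0,0,0,1],[-0.8,0,0,0,0,0,1],[-0.8,0,0,0,0,0,1],[0,0,0,0,0,0,1]]

```text
t: 17.65
ee_pos: [0.5508, 0.0341, 0.066]
tcp_rot: [[-0.111, 0.994, 0.001], [0.994, 0.111, 0.002], [0.002, 0.001, -1.0]]
ft_force: [-6.5, 8.2, 17.1]
finger_gap: 0.531
```

Request:
jog_arm:
  moves:
    - [[0.5,0,-1,0,0,0,1],[0,0,0,0,0,0,1],[0,0,0,0,0,0,-0.6],[0,0,0,0,0,0,-0.6],[0,0,0,0,0,0,-0.6],[0,0,0,0,0,0,-0.6],[0,0,0,0,0,0,-0.6],[0,0,0,0,0,0,-0.6]]

```text
t: 18.32
ee_pos: [0.5506, 0.0338, 0.0658]
tcp_rot: [[-0.111, 0.994, -0.0], [0.994, 0.111, -0.0], [-0.0, -0.0, -1.0]]
ft_force: [-0.3, 0.3, -0.3]
finger_gap: 0.796
```

Request:
jog_arm:
  moves:
    - [[0,0,-10,0,0,0,-0.6],[0,0,-20,0,0,0,-0.6],[0,0,-30,0,0,0,-1],[0,0,-30,0,0,0,-1],[0,0,-30,0,0,0,-1],[0,0,0,0,0,0,-1]]

```text
t: 18.82
ee_pos: [0.5525, 0.0338, 0.1919]
tcp_rot: [[-0.111, 0.994, 0.008], [0.994, 0.111, -0.001], [-0.002, 0.008, -1.0]]
ft_force: [0.4, 0.4, 1.0]
finger_gap: 0.997
```

```bash
python3 plan.py .642 -.2025 .180 6.33
```

```text
t 18.82 q6 1.37 F [0.4 0.4 1. ] gap 0.997 ee [0.5525 0.0338 0.1919]
turn [0.008 0.002 0.001] shift after turn [-244.7   62.9   11.9]
```

Request:
jog_arm:
  moves:
    - [[-30,8,0,0,0,0,-1],[-30,8,0,0,0,0,-1],[-30,8,0,0,0,0,-1],[-30,8,0,0,0,0,-1],[-30,8,0,0,0,0,-1],[-30,8,0,0,0,0,-1],[-30,8,0,0,0,0,-1],[-25,5,5,0,0,0,-1],[-10,2,5,0,0,0,-1],[0,0,0,0,0,0,-1],[0,0,0,0,0,0,-1]]

```text
t: 19.73
ee_pos: [0.6399, -0.2022, 0.1756]
tcp_rot: [[-0.11, 0.994, -0.001], [0.994, 0.11, 0.001], [0.001, -0.001, -1.0]]
ft_force: [-0.1, -0.3, 0.0]
finger_gap: 1.002
```

```bash
python3 plan.py .642 -.2025 .084 6.33;  python3 - <<'E'
from bench import robot
import cv2
import numpy as np
a=robot.get_image("scene"); b=robot.get_image("top")
x=cv2.resize(a[170:280,160:290],(520,440),interpolation=cv2.INTER_CUBIC)
y=cv2.resize(b[160:225,220:315],(665,455),interpolation=cv2.INTER_CUBIC)
cv2.imwrite("pics/g4.png",cv2.resize(np.vstack([np.pad(x,((0,0),(0,145),(0,0))),y]),(445,600))[:,:,::-1])
E
```

```text
t 19.73 q6 1.03 F [-0.1 -0.3  0. ] gap 1.002 ee [ 0.6399 -0.2022  0.1756]
turn [-0.001 -0.001  0.   ] shift after turn [-0.5  2.1 91.6]
```

View pics/g4.png

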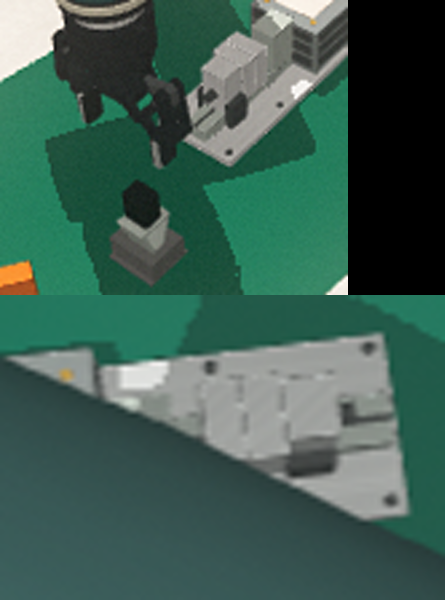

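Both spacers stand side by side against the stop, the wedge is upright in its holder, and the open fingers straddle it. I descend and grip.

Request:
jog_arm:
  moves:
    - [[0,2,20,0,0,0,-1],[0,0,25,0,0,0,-1],[0,0,20,0,0,0,-1],[0,0,15,0,0,0,-1],[0,0,8,0,0,0,-1],[0,0,2.5,0,0,0,-1],[0,0,0,0,0,0,-1],[0,0,0,0,0,0,-1]]

```text
t: 20.5
ee_pos: [0.6427, -0.2022, 0.0865]
tcp_rot: [[-0.111, 0.994, 0.001], [0.994, 0.111, -0.001], [-0.001, 0.001, -1.0]]
ft_force: [0.6, 0.4, -0.5]
finger_gap: 1.005
```

Request:
jog_arm:
  moves:
    - [[0,0,0,0,0,0,1],[0,0,0,0,0,0,1],[0,0,0,0,0,0,1],[0,0,0,0,0,0,1],[0,0,0,0,0,0,1],[0,0,0,0,0,0,1],[0,0,0,0,0,0,1],[0,0,0,0,0,0,1],[0,0,0,0,0,0,1],[0,0,0,0,0,0,1]]
  force: 90

```text
t: 21.33
ee_pos: [0.6423, -0.2025, 0.0857]
tcp_rot: [[-0.111, 0.994, 0.0], [0.994, 0.111, -0.0], [-0.0, 0.0, -1.0]]
ft_force: [-1.7, 0.6, 6.3]
finger_gap: 0.34
```

Request:
jog_arm:
  moves:
    - [[0,0,-8,0,0,0,1],[0,0,-15,0,0,0,1],[0,0,-25,0,0,0,1],[0,0,-25,0,0,0,1],[0,0,-25,0,0,0,1],[0,0,-12,0,0,0,1],[0,0,0,0,0,0,1],[0,0,0,0,0,0,1]]

```text
t: 22.0
ee_pos: [0.6424, -0.2024, 0.1955]
tcp_rot: [[-0.111, 0.994, 0.001], [0.994, 0.111, -0.0], [-0.0, 0.001, -1.0]]
ft_force: [0.3, 0.2, -2.2]
finger_gap: 0.34
```

```bash
python3 tgt.py 0 .019 .19
```

```text
[0.5485 0.0528 0.19  ]
t 22.0 q6 1.03 F [ 0.3  0.2 -2.2] gap 0.34 ee [ 0.6424 -0.2024  0.1955]
turn [0.001 0.    0.001] shift after turn [264.  -65.2   5.5]
```

Request:
jog_arm:
  moves:
    - [[25,-6,0,0,0,0,1],[33,-8,0,0,0,0,1],[33,-8,0,0,0,0,1],[33,-8,0,0,0,0,1],[33,-8,0,0,0,0,1],[33,-8,0,0,0,0,1],[30,-8,0,0,0,0,1],[25,-6,0,0,0,0,1],[15,-4,0,0,0,0,1],[5,-1,0,0,0,0,1],[0,0,0,0,0,0,1],[0,0,0,0,0,0,1]]

```text
t: 23.0
ee_pos: [0.5483, 0.0534, 0.1947]
tcp_rot: [[-0.111, 0.994, -0.001], [0.994, 0.111, -0.0], [-0.0, -0.001, -1.0]]
ft_force: [-0.5, -0.5, -1.8]
finger_gap: 0.338
```

```bash
python3 tgt.py 0 .0195 .172; python3 - <<'E'
from bench import robot
import cv2
a=robot.get_image("scene")
cv2.imwrite("pics/g5.png",cv2.resize(a[110:210,210:310],(600,600),interpolation=cv2.INTER_CUBIC)[:,:,::-1])
E
```

```text
[0.5484 0.0533 0.172 ]
t 23.0 q6 1.41 F [-0.5 -0.5 -1.8] gap 0.338 ee [0.5483 0.0534 0.1947]
turn [-0.001  0.     0.001] shift after turn [-0.2  0.1 22.7]
```

View pics/g5.png

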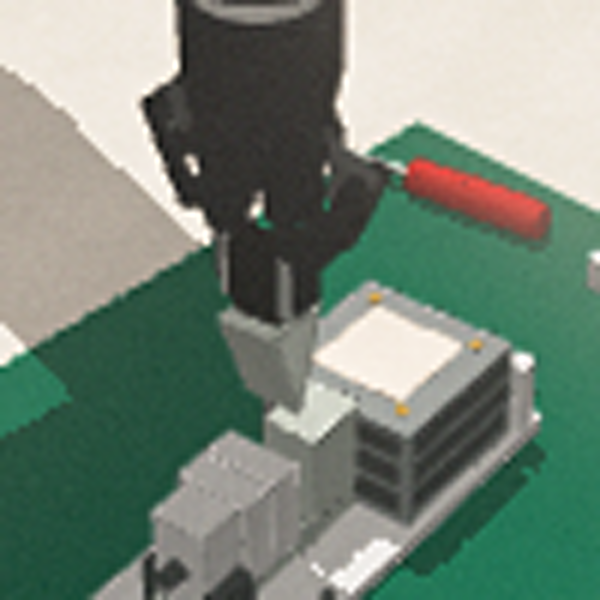

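The wedge is held upright with its tip at about (288,405), above the gap between spacer and nose. I descend slowly.

Request:
jog_arm:
  moves:
    - [[0,0,10,0,0,0,1],[0,0,10,0,0,0,1],[0,0,6,0,0,0,1],[0,0,4,0,0,0,1],[0,0,2,0,0,0,1],[0,0,0,0,0,0,1]]

```text
t: 23.55
ee_pos: [0.5484, 0.0534, 0.1631]
tcp_rot: [[-0.11, 0.994, -0.0], [0.994, 0.11, -0.0], [0.0, -0.0, -1.0]]
ft_force: [0.6, 0.5, -1.1]
finger_gap: 0.341
```

Request:
jog_arm:
  moves:
    - [[0,0,2,0,0,0,1],[0,0,2,0,0,0,1],[0,0,2,0,0,0,1],[0,0,0,0,0,0,1]]

```text
t: 23.88
ee_pos: [0.5482, 0.0538, 0.1571]
tcp_rot: [[-0.111, 0.994, -0.0], [0.994, 0.111, 0.0], [0.0, -0.0, -1.0]]
ft_force: [-0.6, -0.5, -2.1]
finger_gap: 0.338
```

Request:
jog_arm:
  moves:
    - [[0,0,1.5,0,0,0,1],[0,0,1.5,0,0,0,1],[0,0,0,0,0,0,1]]

```text
t: 24.13
ee_pos: [0.5482, 0.0538, 0.1541]
tcp_rot: [[-0.111, 0.994, -0.0], [0.994, 0.111, 0.0], [0.0, -0.0, -1.0]]
ft_force: [-0.4, -0.2, -1.6]
finger_gap: 0.339
```

Request:
jog_arm:
  moves:
    - [[0,0,1.5,0,0,0,1],[0,0,1.5,0,0,0,1],[0,0,0,0,0,0,1]]

```text
t: 24.38
ee_pos: [0.5484, 0.0541, 0.1513]
tcp_rot: [[-0.111, 0.994, 0.0], [0.994, 0.111, 0.001], [0.001, 0.0, -1.0]]
ft_force: [-0.2, 2.7, -1.8]
finger_gap: 0.338
```

Request:
jog_arm:
  moves:
    - [[0,0,1,0,0,0,1],[0,0,1,0,0,0,1],[0,0,0,0,0,0,1]]

```text
t: 24.63
ee_pos: [0.5485, 0.0543, 0.1495]
tcp_rot: [[-0.111, 0.994, 0.001], [0.994, 0.111, 0.001], [0.001, 0.001, -1.0]]
ft_force: [-0.5, 5.1, 2.9]
finger_gap: 0.336
```

Request:
jog_arm:
  moves:
    - [[0,0,1,0,0,0,1],[0,0,1,0,0,0,1],[0,0,0,0,0,0,1]]

```text
t: 24.88
ee_pos: [0.5486, 0.0546, 0.1478]
tcp_rot: [[-0.111, 0.994, 0.001], [0.994, 0.111, 0.002], [0.002, 0.001, -1.0]]
ft_force: [-1.0, 7.5, 6.2]
finger_gap: 0.34
```

Request:
jog_arm:
  moves:
    - [[0.8,0,0,0,0,0,1],[0.3,0,1,0,0,0,1],[0.3,0,1,0,0,0,1],[0,0,0,0,0,0,1]]

```text
t: 25.22
ee_pos: [0.5486, 0.0556, 0.1458]
tcp_rot: [[-0.111, 0.994, 0.001], [0.994, 0.111, 0.001], [0.001, 0.001, -1.0]]
ft_force: [-0.1, 5.3, 4.8]
finger_gap: 0.341
```

Request:
jog_arm:
  moves:
    - [[0.3,0,1,0,0,0,1],[0.3,0,1,0,0,0,1],[0,0,0,0,0,0,1]]

```text
t: 25.47
ee_pos: [0.5486, 0.0562, 0.1438]
tcp_rot: [[-0.111, 0.994, 0.001], [0.994, 0.111, 0.001], [0.001, 0.001, -1.0]]
ft_force: [0.2, 6.0, 4.9]
finger_gap: 0.34
```

```bash
python3 tgt.py 0 .0207 .146
```

```text
[0.5483 0.0545 0.146 ]
t 25.47 q6 1.41 F [0.2 6.  4.9] gap 0.34 ee [0.5486 0.0562 0.1438]
turn [ 0.001 -0.001  0.001] shift after turn [-1.7 -0.4 -2.2]
```

Request:
jog_arm:
  moves:
    - [[0.6,0,0.5,0,0,0,1],[0.4,0,1,0,0,0,1],[0,0,0,0,0,0,1]]

```text
t: 25.72
ee_pos: [0.5484, 0.057, 0.1422]
tcp_rot: [[-0.111, 0.994, 0.001], [0.994, 0.111, 0.0], [0.0, 0.001, -1.0]]
ft_force: [0.1, 3.6, 4.4]
finger_gap: 0.338
```

Request:
jog_arm:
  moves:
    - [[0.3,0,1,0,0,0,1],[0.3,0,1,0,0,0,1],[0,0,0,0,0,0,1]]

```text
t: 25.97
ee_pos: [0.5486, 0.0572, 0.1412]
tcp_rot: [[-0.111, 0.994, 0.002], [0.994, 0.111, -0.001], [-0.001, 0.002, -1.0]]
ft_force: [-2.8, 1.5, 18.2]
finger_gap: 0.338
```

Request:
jog_arm:
  moves:
    - [[0.3,0,1,0,0,0,1],[0.3,0,1,0,0,0,1],[0,0,0,0,0,0,1]]

```text
t: 26.22
ee_pos: [0.5488, 0.0574, 0.1406]
tcp_rot: [[-0.111, 0.994, 0.004], [0.994, 0.111, -0.002], [-0.002, 0.004, -1.0]]
ft_force: [-8.1, -1.4, 36.8]
finger_gap: 0.34
```

It jams firmly: Fz climbs from 4 to 37 N while z barely moves. I check the picture.

```bash
python3 tgt.py 0 .021 .141; python3 - <<'E'
from bench import robot
import cv2, numpy as np
a=robot.get_image("scene")[:,:,::-1]; cv2.imwrite("pics/s6_raw.png",a); cv2.imwrite("pics/t6_raw.png",robot.get_image("top")[:,:,::-1])
o=cv2.imread("pics/scene0_raw.png")
f=lambda i:cv2.resize(i[150:215,220:305],(680,520),interpolation=cv2.INTER_CUBIC)
c=np.hstack([f(o),f(a)]); cv2.imwrite("pics/g6.png",cv2.resize(np.vstack([f(a),f(o)]),(392,600)) if 0 else cv2.resize(c,(800,306),interpolation=cv2.INTER_AREA))
# cage shift by template matching of its top between scenes
g=lambda i:cv2.cvtColor(i,cv2.COLOR_BGR2GRAY)
(dx,dy),r=cv2.phaseCorrelate(np.float32(g(o)[156:192,262:300]),np.float32(g(a)[156:192,262:300]),cv2.createHanningWindow((38,36),cv2.CV_32F)); print("shift px",dx,dy,r)
from h import *
P=place((.5506,.0339,.1105),[[0,.12,.078],[0,.123,.078]]); print("3mm =",np.diff(proj(P,"scene"),axis=0))
E
```

```text
[0.5483 0.0548 0.141 ]
t 26.22 q6 1.42 F [-8.1 -1.4 36.8] gap 0.34 ee [0.5488 0.0574 0.1406]
turn [0.004 0.002 0.   ] shift after turn [-2.6 -0.8 -0.4]
shift px 0.30747947445932766 -0.3102732668636712 1.0011593553755018
3mm = [[ 0.54503081 -0.4507369 ]]
```

View pics/g6.png

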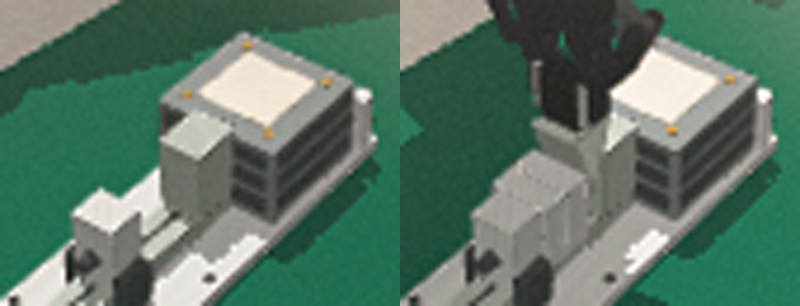

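In the right (current) half the wedge sits between spacer and nose, its tip well above the rail, and the cage touches the white back stop (before, left half, a gap showed). I add a little more push to confirm it is stiff, then hold.

Request:
jog_arm:
  moves:
    - [[0,0,0.6,0,0,0,1],[0,0,0.6,0,0,0,1],[0,0,0,0,0,0,1],[0,0,0,0,0,0,1]]
  force: 110

```text
t: 26.65
ee_pos: [0.549, 0.0574, 0.1403]
tcp_rot: [[-0.111, 0.994, 0.005], [0.994, 0.111, -0.002], [-0.002, 0.005, -1.0]]
ft_force: [-11.6, -1.0, 50.9]
finger_gap: 0.335
```

Request:
jog_arm:
  moves:
    - [[0,0,0,0,0,0,1],[0,0,0,0,0,0,1],[0,0,0,0,0,0,1],[0,0,0,0,0,0,1],[0,0,0,0,0,0,1],[0,0,0,0,0,0,1],[0,0,0,0,0,0,1],[0,0,0,0,0,0,1],[0,0,0,0,0,0,1],[0,0,0,0,0,0,1]]

```text
t: 27.48
ee_pos: [0.549, 0.0574, 0.1403]
tcp_rot: [[-0.111, 0.994, 0.005], [0.994, 0.111, -0.002], [-0.002, 0.005, -1.0]]
ft_force: [-13.7, -1.2, 51.1]
finger_gap: 0.336
```

```bash
python3 - <<'E'
from bench import robot
import cv2, numpy as np
a=robot.get_image("scene")[:,:,::-1].copy(); o=cv2.imread("pics/scene0_raw.png"); m=cv2.imread("pics/s6_raw.png")
def sh(i,j,y0,y1,x0,x1):
    g=lambda k:np.float32(cv2.cvtColor(k,cv2.COLOR_BGR2GRAY)[y0:y1,x0:x1]); return cv2.phaseCorrelate(g(i),g(j),cv2.createHanningWindow((x1-x0,y1-y0),cv2.CV_32F))
print("cage since last",sh(m,a,160,196,272,298)); print("cage start->now",sh(o,a,160,196,272,298)); 
o=robot.get_obs(); print(o["ft_force"],o["ee_pos"],o["t"],o["finger_gap"])
E
```

```text
cage since last ((0.49484815502751545, 0.0020651503865707355), 1.0154128292951075)
cage start->now ((0.9720798357697014, -0.5615680842514763), 0.9928531342573127)
[-11.54581052  -0.31466775  50.75082044] [0.54900275 0.05742629 0.14028704] 27.5333 0.3394397210406762
```

```bash
python3 -c "
from bench import robot
print(robot.job_done()); o=robot.get_obs(); print(o['t'],o['ft_force'],o['ee_pos'],o['finger_gap'])"
```

```text
the job is handed in; nothing more can be done
None
the job is handed in; nothing more can be done
```

I stood both grey spacers on the rail, flat against the end stop, and pushed the wedge tip-first between the second spacer and the nose until it jammed. The job was handed in at about 27.5 s with the arm still gripping and pushing down on the wedge. The orange look-alike, hard drive, screwdriver and tin were not touched.

**Last checks:**
- **Jam:** the downward push held at about 51 N for nearly a second, with the height steady at 140.3 mm.
- **Tip:** it is about 29 mm above the rail.
- **Cage:** the picture shows it against the back stop. It had moved back roughly 2 to 4 mm, a rough image measurement.

**Checks that disagreed:**
- **Gap:** the camera put it at about 62 mm with the cage fully back. The depth where the wedge jammed suggests about 65 mm. Either way one spacer would leave more than the 39 mm the wedge can fill, so two is right.
- **Second spacer:** it first touched about 1.5 mm early, then slid flat when pushed.
- **Sideways force:** a steady 12 to 14 N remained on the tool along world x in the final hold, probably the arm flexing under load.

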